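# Fetch the crucible basket out of the drying jar with the hook rod

### The arm

A 6-joint arm with a two-finger parallel gripper is mounted at the origin on the work surface. World frame = base frame: x ahead of the robot, y to its left, z up, the work surface at z = 0. Lengths are in m, angles in rad, forces in N, time in s.
With the tool pointing down it reaches from about 0.35 to 0.975 m from the base axis. Payload 4.9 kg.
Tool frame: the origin (TCP) lies midway between the tips of the shut fingers; the grasp point (between the pads) lies arm.tcp_to_grasp behind it (arm.tcp_to_grasp is the distance from the TCP to the grasp point, in m); z points along the fingers, y is the line along which they close (so a half turn about z gives the same grasp; the last joint's range is limited). The gripper opens to 85 mm and grips with 20 to 120 N. Pads are 22 mm wide; open, the fingers measure 114 mm over their backs; the gripper's body (76 mm by 85 mm) begins 54 mm behind the grasp point. The pads swing forward as they close: fully open they stand 13 mm farther back than shut.
Start: joints at [-1.224, 0.053, 1.613, -0, 1.476, -0.119], TCP at [0.281, -0.558, 0.231] pointing down, gripper open.
Joint ranges: [-3.01, 3.01], [-1.01, 2.22], [0.06, 2.58], [-1.02, 4.17], [0.09, 2.62], [-3.14, 3.14]. Speed limits (rad/s): [2.57, 2.57, 3.14, 3.14, 3.14, 3.14].

### API

Orientations are given as a unit quaternion [x, y, z, w].
In Python, from plant import status, optics, job, arm gives the robot as it stands.
- The arm moves only by the shell command python3 -m pendant 'ROWS' [FORCE]. ROWS is JSON, a list of rows, each a list of 7 numbers: the shift along the tool's x, y, z as a fraction of full scale, then the turn, a rotation vector about the tool's x, y, z as a fraction of full scale, then the gripper command: -1 is shut, 1 is fully open, values between are in proportion. A call has 1 to 8 rows; each row shifts and turns the commanded pose from where the row before left it, along the tool's axes as they then stand; what a row does not reach is not made up. Full scale, the value 1, is 0.3 m for a shift and 180 degrees for a turn. A row lasts 1/12 s, in which the tool goes at most 41.7 mm and 7.16 degrees, less where a joint would pass 70% of its speed; a pose out of reach is approached as far as the arm can. A call with a number of a shift or a turn outside -1 to 1 is refused whole. A call with a gripper value outside its range is refused whole. The fingers move at their own pace and stop on an object; FORCE is the grip in N (left out, the last holds). Time passes only in rows, so rows that do not move let the fingers close. It gives the time, the measured TCP pose, the force, the opening and the grip force at its end, in the units of the state.
- status.state(): the state, without advancing time (a new reading comes with each control period).
- optics.camera(name): name is "scene" or "top" or "wrist"; returns a dict with "pixels" (400x640x3 uint8, red, green, blue), "z_map" (400x640 float32, m along the optical axis (not along the pixel's ray), 0 where there is no reading), "fx", "fy", "cx", "cy" (pixels), "cam_to_world" (4x4, takes a point from camera to world coordinates). Camera axes: x right, y up, looking along -z (the intrinsics and any distortion apply to the point x, -y, -z); pixel columns grow to the right and rows downward; lengths in m; the calibration is good to about 2 mm. A picture is of the moment at which its call begins.
- job.hand_in(): hands the job in; it is judged then, once.
The state is a dict: "t": time; "q": joint angles; "dq": joint speeds; "tau": joint torques, N m; "tool_pos": TCP position; "orientation": TCP orientation; "force": force on the tool from outside, world axes, zero at the start; "ft_torque": the same for the moment, N m; "opening": finger opening in m; "grasp_force": force on a finger pad.
Only numpy, scipy, OpenCV 4.12 (cv2) and the standard library are available. Lean on these libraries where they do the work, as an engineer would, in place of code of your own. Each camera call takes 0.05 s, during which the arm holds its last target. There are 200 camera calls.

### The job

The crucibles in the wire basket hanging down in the tall open drying jar are dry: fetch the basket out with the hook rod, hooking it by its folding bail and keeping your fingers off it, and set it down gently, level and wholly on the refractory plate. Then unhook the rod, hang it back in its fork stand and leave everything else where it is; go gently with the glass and do not tip the crucibles.

Things in the scene. Friction and masses are not known exactly. Their poses are not given: they have to be found in the camera images.
- jar: Open clear drying jar, upright and fixed: outside diameter 92 mm (rim bead 100 mm), 160 mm tall, inside diameter 84 mm from the rim down to a level waist ledge 55 mm above the table; the hole in the ledge is 66 mm across. Origin: centre of its underside, z up. The only jar without a lid on it.
- jar_mouth (a point): Centre of the open jar's mouth, level with its rim, 160 mm above the table.
- basket: Round steel wire basket with three porcelain crucibles, 130 to 300 g in all. Body 57 mm across; its flat rim flange (76 mm across, 3 mm thick, top 37 mm above the underside) hangs on the jar's ledge, so the underside is 21 mm above the table. Nothing in it stands above the flange but the bail. Origin: centre of its underside, z up.
- bail_pivot (a point): On the basket's axis, 41 mm above its underside, axes as the basket's. The bail (4 mm wire) hinges about y here. Its straight top bar, 36 mm long, parallel to y, is 30 mm from the pivot. It swings freely and has fallen to its stop, 0.8 rad to the +x or the -x side, unreported: feel or look. Fallen, the bar is 21.5 mm to the side, 21 mm above this point; hanging, 30 mm above.
- rod: Hook rod hung upright in the stand, 110 g: square wooden handle 20 x 20 x 60 mm (4 mm button on top), below it a steel shaft 5 mm thick with an upturned J hook. Origin: centre of the handle's lower face, z up. The shaft runs down to -102.5 mm (lowest point). The hook points along +x: its tip's centre line is 14 mm out, its top 88.5 mm below the origin; gap between shaft and tip 9 mm.
- rod_cup (a point): Where the bail's bar sits in the hook: 7 mm along the rod's +x and 95.5 mm below the rod's origin.
- stand: Fixed fork stand: base 120 x 80 x 10 mm, post 60 mm along +x from the seat, two level prongs 8 mm thick, top 130 mm above the table. The slot between them, 13 mm wide, runs along x and is open to -x, its flared mouth about 40 mm from the seat. The rod enters and leaves there, shaft in the slot; at the start its hook points along the stand's +y. Origin on the table under the seat.
- seat (a point): The rod's place on the fork: middle of the slot at the prongs' top. Hung up, the rod's origin is here, or a little way along the slot (axes as the stand's).
- plate: Fixed grey-brown refractory plate, 130 x 130 x 15 mm. Origin: centre of its underside.
- plate_top (a point): Centre of the refractory plate's top face, 15 mm above the table; x and y along its edges.
- closed_jar: Bystander, fixed: a shorter jar of the same kind, 100 mm across, with its glass lid on, 158 mm tall with the knob, no basket in it.
- lid: Bystander: the open jar's glass lid lying on the bench, 100 mm across, 42 mm tall with its knob. Origin: centre of its underside.
- bottle: Bystander: amber reagent bottle, 64 mm across, 125 mm tall. Origin: centre of its underside.
- beaker: Bystander: glass beaker, 60 mm across, 75 mm tall. Origin: centre of its underside.
- crucible: Bystander: large lidded porcelain crucible, 50 mm across, 55 mm tall. Origin: centre of its underside.
- sample_jar: Bystander: white jar with grey cap, 50 mm across, 62 mm tall. Origin: centre of its underside.

How it is judged:
On the way, in this order (a step that is already met when the one before it is completed fails the run):
1. the basket hangs upright from the held hook rod, wholly above the jar's rim (height (world z) of basket above 0.163 m and contact force between rod and basket above 0.5 N and angle between basket's own z axis and vertical below 0.4 rad), for 0.2 s.
2. the basket stands level and wholly on the refractory plate, off the hook (x of basket in the frame of plate_top between -0.036 and 0.036 m and y of basket in the frame of plate_top between -0.036 and 0.036 m and z of basket in the frame of plate_top between -0.004 and 0.004 m and angle between basket's own z axis and vertical below 0.1 rad and contact force between rod and basket below 0.1 N and linear speed of basket below 0.02 m/s), for 0.2 s.
At the end, for the whole second after the job is handed in: The basket rests level (0.1 rad) on the refractory plate, centre within 36 mm of its middle along each edge; the rod rests upright (0.12 rad) in the fork, handle on the prongs: origin -20 to +30 mm from the seat along the slot, within 8 mm across, 6 mm in height; both released (x of basket in the frame of plate_top between -0.036 and 0.036 m and y of basket in the frame of plate_top between -0.036 and 0.036 m and z of basket in the frame of plate_top between -0.004 and 0.004 m and angle between basket's own z axis and vertical below 0.1 rad and linear speed of basket below 0.02 m/s and x of rod in the frame of seat between -0.02 and 0.03 m and y of rod in the frame of seat between -0.008 and 0.008 m and z of rod in the frame of seat between -0.006 and 0.006 m and angle between rod's own z axis and vertical below 0.12 rad and linear speed of rod below 0.03 m/s); the robot touches nothing.
It fails at once if the basket or its bail is handled with the gripper instead of the rod (contact force between the fingers and basket above 1 N).
It fails at once if the basket is tipped more than 0.7 rad (angle between basket's own z axis and vertical above 0.7 rad).
It fails at once if the basket is set down on the plate with more than 20 N (contact force between basket and plate above 20 N).
It fails at once if the glass jar is struck with more than 25 N by the rod, the basket or the gripper (contact force between any of rod, basket, the arm, the fingers and jar above 25 N).
It fails at once if a bystander is moved more than 30 mm (distance of any of lid, bottle, beaker, crucible, sample_jar from where it was at the start of the episode above 0.03 m).
It also fails if it takes over 72 s, if anything falls off the work surface, if the arm or the gripper's body presses on something with over 40 N, if the wrist force passes 120 N, or if a joint passes its speed limit or range.

## Working session

There is one attempt and no reset: what is moved stays moved. The work goes in short steps, Python scripts to look and compute and a shell command to move; the robot and the scene stay as the last step left them, time stands still between calls to the robot, and variables do not carry over. Pictures are saved under pics/ and viewed, at most 13 in all, crops included, and the job is handed in when it is done.

```bash
ls; mkdir -p pics
cat > h.py <<'E'
import numpy as np, cv2
from plant import status, optics, job, arm
def shot(n,f):
    c=optics.camera(n); np.savez(f'pics/{f}.npz',**c); cv2.imwrite(f'pics/{f}.png',c['pixels'][:,:,::-1]); return c
def ray(c,u,v):
    M=np.array(c['cam_to_world']); d=np.array([(u-c['cx'])/c['fx'],-(v-c['cy'])/c['fy'],-1]); return M[:3,3],M[:3,:3]@d
def at_z(c,u,v,z):
    o,d=ray(c,u,v); return o+d*(z-o[2])/d[2]
def cloud(c):
    v,u=np.mgrid[0:400,0:640]; Z=c['z_map']; M=np.array(c['cam_to_world'])
    p=np.stack([(u-c['cx'])/c['fx']*Z,-(v-c['cy'])/c['fy']*Z,-Z],-1); return p@M[:3,:3].T+M[:3,3]
E
python3 -c "
from h import *
for n in ['top','scene']:
    c=shot(n,n+'1'); print(n,{k:(np.round(x,4) if k=='cam_to_world' else x) for k,x in c.items() if k not in('pixels','z_map')})
print(arm.tcp_to_grasp,[x for x in dir(arm) if x[0]!='_']); print(status.state())
"
```

```text
pics
top {'fx': 459.4851535674205, 'fy': 459.4851535674205, 'cx': 323.4494767953188, 'cy': 200.72636244023278, 'cam_to_world': array([[ 0.0416,  0.9765, -0.2115,  0.323 ],
       [-0.9991,  0.0403, -0.0105, -0.0144],
       [-0.0017,  0.2118,  0.9773,  1.0537],
       [ 0.    ,  0.    ,  0.    ,  1.    ]])}
scene {'fx': 370.6959278730242, 'fy': 370.6959278730242, 'cx': 317.31511282606044, 'cy': 196.93513601582814, 'cam_to_world': array([[ 0.2442, -0.7791,  0.5773,  1.0235],
       [ 0.9696,  0.2048, -0.1337, -0.13  ],
       [-0.0141,  0.5924,  0.8055,  0.8163],
       [ 0.    ,  0.    ,  0.    ,  1.    ]])}
0.0187 ['MotionError', 'tcp_to_grasp']
{'t': 0.1, 'q': array([-1.22399946e+00,  5.33228685e-02,  1.61418043e+00,  4.19541288e-07,
        1.47600150e+00, -1.18978839e-01]), 'dq': array([ 0.00031491, -0.00172374, -0.00299369,  0.00074401,  0.00078209,
       -0.00027859]), 'tau': array([ 7.33581655e-04, -3.94904852e+01, -3.71362782e+01, -8.14129248e-05,
        3.85518040e-03, -3.77232112e-06]), 'tool_pos': array([ 0.28051322, -0.55787079,  0.23015192]), 'orientation': array([ 9.73003530e-01,  2.30788251e-01, -1.08462573e-04, -9.49901269e-04]), 'force': array([-1.37708156,  0.37791493, -0.68598762]), 'ft_torque': array([-0.01429292, -0.02540265,  0.02473502]), 'grasp_force': 0.0, 'opening': 0.0851897145943255}
```

View pics/top1.png

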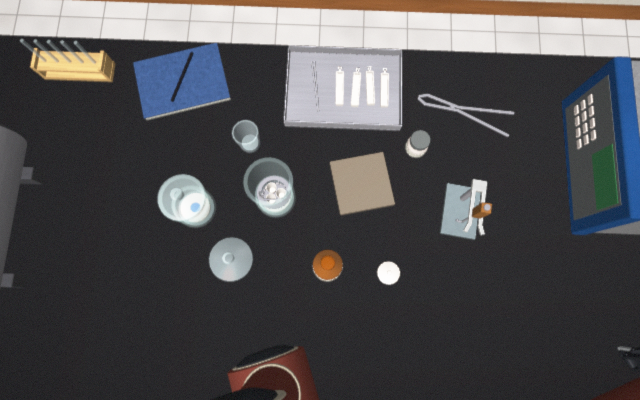

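View pics/scene1.png

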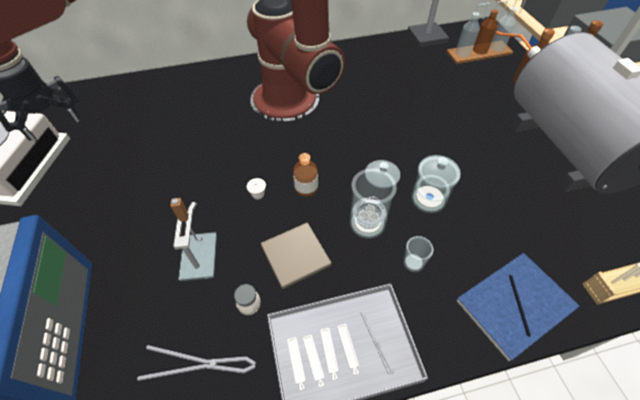

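The top view shows the open jar (mouth about 269,184), the plate (362,183), and the stand with its rod (handle about 483,210). The closed jar is at (187,200) and the lid at (231,259). I'll enlarge the jar and stand.

```bash
python3 -c "
from h import *
a=cv2.imread('pics/top1.png');b=cv2.imread('pics/scene1.png')
f=lambda im,x,y,w,h,s:cv2.resize(im[y:y+h,x:x+w],None,fx=s,fy=s,interpolation=cv2.INTER_CUBIC)
top=np.hstack([f(a,235,150,76,75,5),f(a,430,170,76,75,5)])
bot=np.hstack([f(b,340,160,76,45,5)*1,f(b,155,190,76,45,5)])
bot=np.hstack([f(b,335,165,76,75,3),f(b,160,190,76,95,3)[:225],f(a,325,145,76,75,3)])
w=min(top.shape[1],bot.shape[1]); cv2.imwrite('pics/crop1.png',np.vstack([top[:,:w],bot[:,:w]])); print(top.shape,bot.shape)
"
```

```text
(375, 760, 3) (225, 684, 3)
```

View pics/crop1.png

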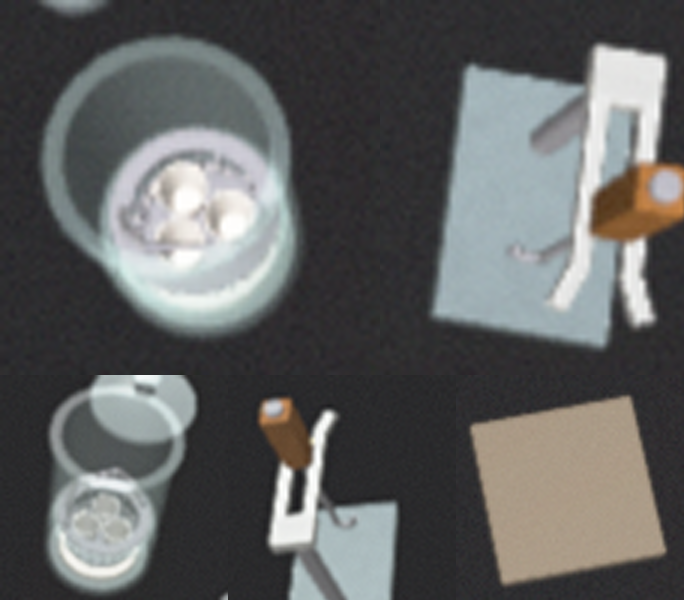

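The crops show the jar rim centred at about (268.4,181.4) in the top view. The stand's slot runs up the image with the post at its top end, the hook points left in the image, and the button is at about (563.6,207) minus offset, or (487.6,207). I'll get coordinates from the depth data.

```bash
python3 -c "
from h import *
c=dict(np.load('pics/top1.npz')); s=dict(np.load('pics/scene1.npz'))
print('jar mouth', at_z(c,268.4,181.4,.16))
for n,k in (('top',c),('sc',s)):
    P=cloud(k); ok=k['z_map']>0
    g=at_z(c,478,205,.13)
    near=ok&(np.hypot(P[...,0]-g[0],P[...,1]-g[1])<.09)
    m=near&(abs(P[...,2]-.13)<.005); q=P[m]; px=k['pixels'][m].astype(int)
    wh=px.min(1)>140
    q=q[wh]; print(n,'prong n',len(q),cv2.minAreaRect((q[:,:2]*1000).astype(np.float32)),q[:,2].mean())
    mm=near&(P[...,2]>.185); t=P[mm]; print('handle top',len(t),t.mean(0) if len(t) else '')
    o=near&(P[...,2]>.135); t=P[o]; print('handle',len(t),t.min(0),t.max(0))
    b=near&(abs(P[...,2]-.01)<.004); q=P[b]; print('base',len(q),cv2.minAreaRect((q[:,:2]*1000).astype(np.float32)))
    g=at_z(c,362,183,.015); pl=ok&(np.hypot(P[...,0]-g[0],P[...,1]-g[1])<.11)&(abs(P[...,2]-.015)<.005); q=P[pl]; print('plate',len(q),cv2.minAreaRect((q[:,:2]*1000).astype(np.float32)),q.mean(0))
    g=at_z(c,269,181,.16); q=P[ok&(np.hypot(P[...,0]-g[0],P[...,1]-g[1])<.065)&(P[...,2]>.152)]; print('jar rim',len(q),cv2.minEnclosingCircle((q[:,:2]*1000).astype(np.float32)) if len(q) else '',q[:,2].max() if len(q) else '')
"
```

```text
jar mouth [0.55159339 0.10726665 0.16      ]
top prong n 455 ((525.302978515625, -318.6497802734375), (41.33912658691406, 112.1417007446289), 81.90807342529297) 0.13024412391677045
handle top 120 [ 0.50939399 -0.31550174  0.19117701]
handle 243 [ 0.49882766 -0.32684853  0.13527258] [ 0.55717844 -0.30546414  0.19871984]
base 1313 ((536.1669921875, -322.44122314453125), (135.6144256591797, 128.343017578125), 67.28580474853516)
plate 2962 ((596.5586547851562, -90.80414581298828), (130.91244506835938, 130.39727783203125), 13.017648696899414) [ 0.59497058 -0.09057298  0.01532255]
jar rim 630 ((553.260498046875, 108.20856475830078), 50.31292724609375) 0.16494605745574942
sc prong n 355 ((526.4385986328125, -316.92919921875), (31.665531158447266, 113.55216979980469), 79.50383758544922) 0.13009486883780758
handle top 86 [ 0.51302066 -0.31507919  0.19092881]
handle 270 [ 0.49993263 -0.32692269  0.13513068] [ 0.52277607 -0.30497403  0.19761317]
base 1206 ((540.606201171875, -319.8908386230469), (80.2455062866211, 121.8416748046875), 81.6683120727539)
plate 2593 ((596.4224853515625, -89.51982879638672), (131.77700805664062, 129.9542694091797), 13.386651039123535) [ 0.60085367 -0.09026705  0.01557124]
jar rim 519 ((552.22314453125, 109.22936248779297), 51.31678009033203) 0.16462641907559572
```

```bash
python3 -c "
from h import *
a=cv2.imread('pics/top1.png');b=cv2.imread('pics/scene1.png')
f=lambda im,x,y,w,h,s:cv2.convertScaleAbs(cv2.resize(im[y:y+h,x:x+w],None,fx=s,fy=s,interpolation=cv2.INTER_CUBIC),alpha=1.5,beta=-80)
cv2.imwrite('pics/crop2.png',np.hstack([f(a,252,170,46,44,8.6),f(b,348,188,46,44,8.6)]))
c=dict(np.load('pics/top1.npz')); s=dict(np.load('pics/scene1.npz'))
inv=lambda k,p:(lambda q:(k['cx']-k['fx']*q[0]/q[2],k['cy']+k['fy']*q[1]/q[2]))(np.array(k['cam_to_world'])[:3,:3].T@(np.array(p)-k['cam_to_world'][:3,3]))
for k,o in((c,(252,170)),(s,(348,188))):
  for z in(.058,.062,.083): u=inv(k,(.5525,.1085,z)); print(z,(u[0]-o[0])*8.6,(u[1]-o[1])*8.6)
  P=cloud(k); d=np.hypot(P[...,0]-.5525,P[...,1]-.1085); m=(d<.04)&(P[...,2]>.065)&(P[...,2]<.1); print(np.round(P[m],3).tolist()[:60])
"
```

```text
0.058 183.31942209886412 194.1021536534902
0.062 181.6393100173349 190.54819975064052
0.083 172.60289025218705 171.4333920867897
[[0.555, 0.142, 0.065], [0.553, 0.139, 0.067], [0.55, 0.141, 0.069], [0.55, 0.139, 0.07], [0.551, 0.137, 0.066], [0.548, 0.139, 0.069], [0.548, 0.136, 0.069], [0.544, 0.137, 0.075], [0.545, 0.136, 0.07], [0.542, 0.137, 0.075], [0.541, 0.135, 0.077], [0.54, 0.137, 0.073], [0.539, 0.134, 0.08], [0.538, 0.132, 0.081], [0.537, 0.132, 0.079], [0.536, 0.129, 0.083], [0.537, 0.128, 0.079], [0.533, 0.129, 0.085], [0.534, 0.127, 0.082], [0.533, 0.124, 0.087], [0.534, 0.123, 0.084], [0.534, 0.12, 0.085], [0.534, 0.118, 0.083], [0.534, 0.116, 0.086], [0.534, 0.114, 0.085], [0.534, 0.112, 0.084], [0.534, 0.11, 0.083], [0.535, 0.107, 0.083], [0.534, 0.105, 0.088], [0.534, 0.103, 0.085], [0.534, 0.101, 0.085], [0.534, 0.098, 0.087], [0.534, 0.096, 0.088], [0.535, 0.094, 0.083], [0.531, 0.127, 0.084], [0.531, 0.124, 0.086], [0.532, 0.123, 0.083], [0.531, 0.12, 0.085], [0.532, 0.118, 0.085], [0.531, 0.116, 0.086], [0.532, 0.114, 0.082], [0.531, 0.111, 0.089], [0.531, 0.109, 0.087], [0.532, 0.107, 0.087], [0.532, 0.105, 0.086], [0.532, 0.103, 0.087], [0.533, 0.101, 0.081], [0.532, 0.099, 0.085]]
0.058 178.52688213233358 193.22657426632898
0.062 179.89415213904826 185.34883916978137
0.083 187.2339218781835 143.05963411840796
[[0.513, 0.107, 0.079], [0.516, 0.123, 0.074], [0.531, 0.121, 0.086], [0.533, 0.123, 0.087], [0.533, 0.126, 0.087], [0.531, 0.111, 0.084], [0.532, 0.113, 0.085], [0.534, 0.115, 0.087], [0.534, 0.118, 0.086], [0.533, 0.121, 0.084], [0.534, 0.123, 0.085], [0.533, 0.126, 0.083], [0.535, 0.128, 0.084], [0.535, 0.13, 0.084], [0.531, 0.109, 0.082], [0.534, 0.11, 0.085], [0.535, 0.112, 0.086], [0.533, 0.116, 0.082], [0.536, 0.128, 0.081], [0.536, 0.131, 0.08], [0.537, 0.133, 0.081], [0.54, 0.132, 0.081], [0.537, 0.136, 0.076]]
```

View pics/crop2.png

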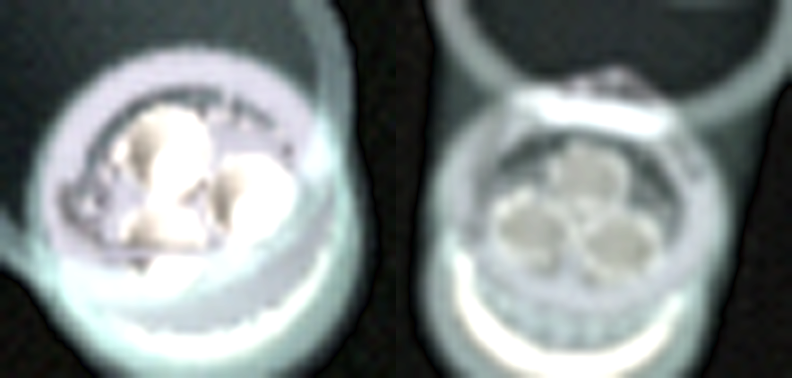

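The bail bar shows as the dark line at (100–205,248) in the left crop. Depth puts it at x≈0.533, y 0.094–0.128, z 0.085. So it has fallen to the robot side, which is world -x, with the bar nearly along world y. First I'll turn the tool to the stand's axes and start towards the rod.

```bash
cat >> h.py <<'E'
from scipy.spatial.transform import Rotation as R
def d(p,yaw=None):
    s=status.state(); r=R.from_quat(s['orientation']); t=r.apply([1,0,0]); y0=np.arctan2(t[1],t[0])
    sh=r.inv().apply(np.array(p)-s['tool_pos'])/.3
    print('t',round(s['t'],2),'pos',s['tool_pos'].round(4),'yaw',round(y0,4),'z',r.apply([0,0,1]).round(3),'F',s['force'].round(2),'op',s['opening'],'gf',s['grasp_force'])
    print('shift frac',sh.round(4),'|rows|',np.linalg.norm(sh)/.139, 'turnz frac', None if yaw is None else round(-((yaw-y0+np.pi)%(2*np.pi)-np.pi)/np.pi,4))
E
python3 -m pendant '[[0,0,0,0,0,0.039,1],[0,0,0,0,0,0.039,1],[0,0,0,0,0,0.039,1],[0,0,0,0,0,0.039,1],[0,0,0,0,0,0.039,1],[0.04,-0.055,0,0,0,0,1],[0.08,-0.11,0,0,0,0,1],[0.08,-0.11,0,0,0,0,1]]'
python3 -c "
from h import *
d([.511,-.3155,.23],-.147)"
```

```text
t: 0.77
tool_pos: [0.3519, -0.4851, 0.2305]
orientation: [0.997, -0.075, -0.0, -0.001]
force: [0.7, 0.2, -0.3]
opening: 0.0855
grasp_force: 0.0
t 0.77 pos [ 0.3519 -0.4851  0.2305] yaw -0.1499 z [-0.     0.001 -1.   ] F [ 0.73  0.21 -0.26] op 0.08553988560385525 gf 0.0
shift frac [ 0.4399 -0.6382  0.0021] |rows| 5.576165344404515 turnz frac -0.0009
```

```bash
python3 -m pendant '[[0.08,-0.112,0,0,0,0,1],[0.08,-0.112,0,0,0,0,1],[0.08,-0.112,0,0,0,0,1],[0.08,-0.112,0,0,0,0,1],[0.07,-0.11,0,0,0,0,1],[0.05,-0.08,0,0,0,0,1],[0,0,0,0,0,0,1],[0,0,0,0,0,0,1]]'
python3 -c "
from h import *
d([.511,-.3155,.149],-.147)
c=shot('wrist','w1'); print(c['cam_to_world'].round(3))
P=cloud(c);ok=c['z_map']>0
q=P[ok&(P[...,2]>.186)&(P[...,2]<.196)&(np.hypot(P[...,0]-.511,P[...,1]+.3155)<.03)]; print(len(q),q.min(0),q.max(0),cv2.minAreaRect((q[:,:2]*1000).astype(np.float32)))
c2=np.array(c['pixels'])
q=P[ok&(abs(P[...,2]-.13)<.004)&(c2.min(-1)>130)&(np.hypot(P[...,0]-.525,P[...,1]+.318)<.09)]; print(len(q),cv2.minAreaRect((q[:,:2]*1000).astype(np.float32)))
"
```

```text
t: 1.43
tool_pos: [0.5112, -0.3142, 0.2307]
orientation: [0.997, -0.072, -0.001, -0.0]
force: [0.2, 0.1, -1.4]
opening: 0.0857
grasp_force: 0.0
t 1.43 pos [ 0.5112 -0.3142  0.2307] yaw -0.1438 z [-0.001  0.    -1.   ] F [ 0.23  0.14 -1.37] op 0.08565606416747855 gf 0.0
shift frac [1.000e-04 4.600e-03 2.722e-01] |rows| 1.958912924792771 turnz frac 0.001
[[-0.142  0.948  0.284  0.583]
 [-0.99  -0.136 -0.041 -0.324]
 [-0.    -0.286  0.958  0.373]
 [ 0.     0.     0.     1.   ]]
774 [ 0.49999761 -0.32708501  0.18603477] [ 0.52152107 -0.30600499  0.19529   ] ((510.9663391113281, -316.3431091308594), (19.39290428161621, 20.201555252075195), 82.6631851196289)
2263 ((525.6654663085938, -319.2255859375), (41.1943473815918, 112.13345336914062), 81.82235717773438)
```

View pics/w1.png

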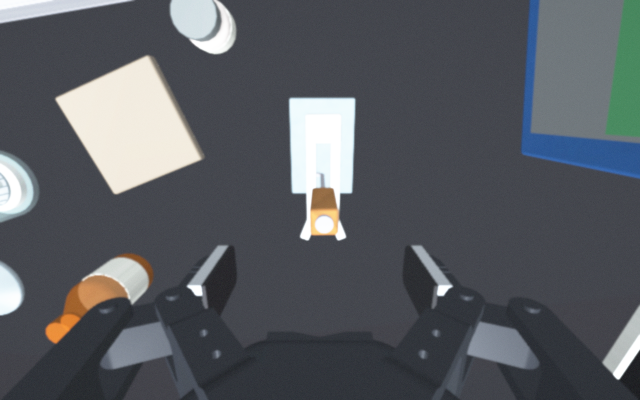

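The handle (323,212) is centred between the fingers at (0.511,-0.316). I'll lower onto it and grip.

```bash
python3 -m pendant '[[0,0.007,0.09,0,0,-0.002,1],[0,0,0.09,0,0,0,1],[0,0,0.06,0,0,0,1],[0,0,0.032,0,0,0,1],[0,0,0,0,0,0,1],[0,0,0,0,0,0,-1],[0,0,0,0,0,0,-1],[0,0,0,0,0,0,-1]]' 60
python3 -m pendant '[[0,0,0,0,0,0,-1],[0,0,0,0,0,0,-1],[0,0,0,0,0,0,-1],[0,0,0,0,0,0,-1],[0,0,0,0,0,0,-1],[0,0,0,0,0,0,-1]]'
python3 -c "
from h import *
d([.511,-.3163,.159],-.14)"
```

```text
t: 2.15
tool_pos: [0.5112, -0.3187, 0.1519]
orientation: [0.998, -0.07, 0.001, 0.001]
force: [-0.1, 0.6, 0.1]
opening: 0.0514
grasp_force: 0.0
t: 2.65
tool_pos: [0.5109, -0.3179, 0.1508]
orientation: [0.998, -0.07, 0.001, 0.0]
force: [-0.1, 1.0, 5.1]
opening: 0.0193
grasp_force: 58.9
t 2.65 pos [ 0.5109 -0.3179  0.1508] yaw -0.1404 z [ 0.001 -0.001 -1.   ] F [-0.05  1.05  5.1 ] op 0.019345749123551904 gf 58.86564910411835
shift frac [-0.0003 -0.0052 -0.0273] |rows| 0.2002251253635898 turnz frac -0.0001
```

```bash
python3 -m pendant '[[0,0,-0.008,0,0,0,-1],[0,0,-0.007,0,0,0,-1],[-0.03,0,0,0,0,0,-1],[-0.07,0,0,0,0,0,-1],[-0.07,0,0,0,0,0,-1],[-0.07,0,0,0,0,0,-1],[-0.03,0,-0.02,0,0,0,-1],[0,0,-0.08,0,0,0,-1]]'
python3 -c "
from h import *
d([.5525,.1085,.335],1.571+.05)"
```

```text
t: 3.32
tool_pos: [0.4254, -0.3035, 0.1786]
orientation: [0.997, -0.071, -0.005, -0.003]
force: [0.2, 0.1, -2.3]
opening: 0.0193
grasp_force: 58.6
t 3.32 pos [ 0.4254 -0.3035  0.1786] yaw -0.1418 z [-0.009  0.007 -1.   ] F [ 0.21  0.14 -2.25] op 0.019343166351458982 gf 58.58507215976715
shift frac [ 0.2202 -1.4224 -0.5147] |rows| 10.997439417623124 turnz frac -0.5611
```

```bash
python3 -m pendant '[[0,0,-0.09,0,0,-0.038,-1],[0,0,-0.1,0,0,-0.038,-1],[0,0,-0.1,0,0,-0.038,-1],[0,0,-0.1,0,0,-0.038,-1],[0,0,-0.08,0,0,-0.038,-1],[0,0,-0.05,0,0,-0.038,-1],[0,0,0,0,0,-0.038,-1],[0,0,0,0,0,-0.038,-1]]'
python3 -m pendant '[[0,0,0,0,0,-0.038,-1],[0,0,0,0,0,-0.038,-1],[0,0,0,0,0,-0.038,-1],[0,0,0,0,0,-0.038,-1],[0,0,0,0,0,-0.038,-1],[0,0,0,0,0,-0.038,-1],[0,0,0,0,0,-0.03,-1],[0,0,0,0,0,0,-1]]'
python3 -c "
from h import *
d([.5525,.1085,.335],1.571+.05)
c=shot('scene','s2');P=cloud(c);o=status.state()['tool_pos'];m=(c['z_map']>0)&(np.hypot(P[...,0]-o[0],P[...,1]-o[1])<.03)&(P[...,2]<o[2]-.03)&(P[...,2]>.1)
q=P[m];i=np.argsort(q[:,2]);print(len(q),np.round(q[i][::8],4).tolist())
"
```

```text
t: 3.98
tool_pos: [0.4299, -0.3064, 0.3414]
orientation: [0.917, 0.399, 0.0, 0.001]
force: [-0.0, 0.8, -1.5]
opening: 0.0192
grasp_force: 58.7
t: 4.65
tool_pos: [0.4294, -0.306, 0.3392]
orientation: [0.687, 0.726, -0.0, -0.001]
force: [-0.1, 0.7, -1.0]
opening: 0.0194
grasp_force: 58.7
t 4.65 pos [ 0.4294 -0.306   0.3392] yaw 1.6262 z [-0.001  0.001 -1.   ] F [-0.13  0.66 -1.03] op 0.019432498102979326 gf 58.69637310504913
shift frac [1.3567 0.4862 0.0148] |rows| 10.368703927889653 turnz frac 0.0017
96 [[0.4254, -0.3042, 0.2178], [0.4287, -0.3043, 0.2246], [0.4306, -0.3066, 0.2305], [0.4301, -0.304, 0.2386], [0.4289, -0.3072, 0.2476], [0.4324, -0.3044, 0.2565], [0.4289, -0.3064, 0.2624], [0.4299, -0.3053, 0.2719], [0.4283, -0.305, 0.2789], [0.4306, -0.3043, 0.2867], [0.4319, -0.3032, 0.2959], [0.4306, -0.3028, 0.3028]]
```

```bash
python3 -m pendant '[[0.06,0.022,0,0,0,0,-1],[0.12,0.044,0,0,0,0,-1],[0.12,0.044,0,0,0,0,-1],[0.12,0.044,0,0,0,0,-1],[0.12,0.044,0,0,0,0,-1],[0.12,0.044,0,0,0,0,-1],[0.12,0.044,0,0,0,0,-1],[0.12,0.044,0,0,0,0,-1]]'
python3 -m pendant '[[0.12,0.044,0,0,0,0,-1],[0.12,0.044,0,0,0,0,-1],[0.12,0.044,0,0,0,0,-1],[0.06,0.025,0,0,0,0,-1],[0.035,0.015,0,0,0,0,-1],[0,0,0,0,0,0,-1],[0,0,0,0,0,0,-1]]'
python3 -c "
from h import *
d([.557,.108,.335],1.621)
c=shot('wrist','w2')
for n in('scene','top'):
    c=shot(n,n[0]+'3');P=cloud(c);o=status.state()['tool_pos'];q=P[(c['z_map']>0)&(np.hypot(P[...,0]-o[0],P[...,1]-o[1])<.03)&(P[...,2]<o[2]-.035)&(P[...,2]>.2)]
    print(n,len(q),q.min(0) if len(q) else '',np.median(q,0) if len(q) else '')
"
```

```text
t: 5.37
tool_pos: [0.5142, -0.0295, 0.3399]
orientation: [0.689, 0.725, -0.0, -0.0]
force: [-0.2, -0.0, 0.1]
opening: 0.019
grasp_force: 58.8
t: 5.95
tool_pos: [0.5583, 0.1073, 0.3398]
orientation: [0.688, 0.726, -0.001, -0.0]
force: [0.1, -0.8, -1.7]
opening: 0.0194
grasp_force: 58.7
t 5.95 pos [0.5583 0.1073 0.3398] yaw 1.6242 z [-0.001 -0.001 -1.   ] F [ 0.13 -0.76 -1.68] op 0.01941278979354158 gf 58.65431070327759
shift frac [ 0.0027 -0.0042  0.016 ] |rows| 0.12066540216967382 turnz frac 0.001
scene 88 [0.54212393 0.10369176 0.22073718] [0.55795023 0.10613038 0.2557901 ]
top 0
```

View pics/w2.png

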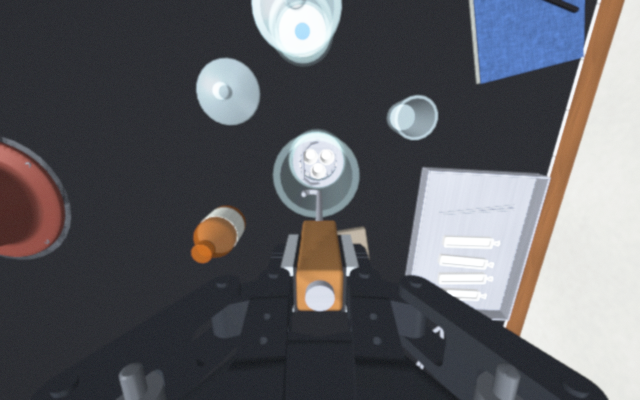

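The picture shows the hook (308,193) above the mouth and pointing left, i.e. world -x; the basket is at (317,160). I'll check the bar position from this depth map too.

```bash
python3 -c "
from h import *
for f in('w2','w1','top1'):
    c=dict(np.load(f'pics/{f}.npz'));P=cloud(c);dd=np.hypot(P[...,0]-.5525,P[...,1]-.1085)
    q=P[(c['z_map']>0)&(dd<.036)&(P[...,2]>.077)&(P[...,2]<.092)]
    if len(q)>4: print(f,len(q),q.mean(0).round(4),q[:,1].min(),q[:,1].max(),np.polyfit(q[:,1],q[:,0],1)); print(np.round(q[::max(1,len(q)//25)],3).tolist())
    q=P[(c['z_map']>0)&(dd<.06)&(P[...,2]>.154)&(P[...,2]<.168)]
    if len(q)>9: print('rim',cv2.minEnclosingCircle((q[:,:2]*1000).astype(np.float32)))
    q=P[(c['z_map']>0)&(dd<.042)&(P[...,2]>.055)&(P[...,2]<.0605)]
    if len(q)>9: print('flange',cv2.minEnclosingCircle((q[:,:2]*1000).astype(np.float32)))
"
```

```text
w2 113 [0.5358 0.1088 0.0829] 0.08088654156029547 0.1372606513875287 [-0.05793596  0.54212534]
[[0.542, 0.137, 0.077], [0.536, 0.133, 0.078], [0.538, 0.132, 0.08], [0.538, 0.131, 0.081], [0.537, 0.129, 0.082], [0.535, 0.128, 0.084], [0.534, 0.127, 0.085], [0.534, 0.125, 0.085], [0.531, 0.122, 0.083], [0.534, 0.121, 0.084], [0.532, 0.118, 0.083], [0.534, 0.117, 0.084], [0.535, 0.114, 0.084], [0.535, 0.111, 0.085], [0.535, 0.108, 0.083], [0.535, 0.105, 0.084], [0.536, 0.104, 0.083], [0.534, 0.101, 0.084], [0.535, 0.1, 0.085], [0.537, 0.098, 0.083], [0.534, 0.095, 0.084], [0.535, 0.094, 0.085], [0.537, 0.092, 0.084], [0.534, 0.089, 0.085], [0.536, 0.088, 0.084], [0.537, 0.087, 0.084], [0.543, 0.085, 0.077], [0.543, 0.084, 0.077], [0.546, 0.081, 0.077]]
rim ((554.2303466796875, 109.13641357421875), 50.089637756347656)
flange ((553.3543090820312, 108.1528091430664), 41.32719802856445)
top1 37 [0.5338 0.1152 0.0842] 0.09444662907784335 0.13481634956033248 [0.08210552 0.52430199]
[[0.541, 0.135, 0.077], [0.539, 0.134, 0.08], [0.538, 0.132, 0.081], [0.537, 0.132, 0.079], [0.536, 0.129, 0.083
[... 163 characters left out ...]
[0.534, 0.116, 0.086], [0.534, 0.114, 0.085], [0.534, 0.112, 0.084], [0.534, 0.11, 0.083], [0.535, 0.107, 0.083], [0.534, 0.105, 0.088], [0.534, 0.103, 0.085], [0.534, 0.101, 0.085], [0.534, 0.098, 0.087], [0.534, 0.096, 0.088], [0.535, 0.094, 0.083], [0.531, 0.127, 0.084], [0.531, 0.124, 0.086], [0.532, 0.123, 0.083], [0.531, 0.12, 0.085], [0.532, 0.118, 0.085], [0.531, 0.116, 0.086], [0.532, 0.114, 0.082], [0.531, 0.111, 0.089], [0.531, 0.109, 0.087], [0.532, 0.107, 0.087], [0.532, 0.105, 0.086], [0.532, 0.103, 0.087], [0.533, 0.101, 0.081], [0.532, 0.099, 0.085]]
rim ((553.260498046875, 108.20856475830078), 50.31292724609375)
flange ((563.0380859375, 112.8011703491211), 39.51705551147461)
```

```bash
python3 -m pendant '[[0.002,0,0.06,0,0,0,-1],[0,0,0.08,0,0,0,-1],[0,0,0.08,0,0,0,-1],[0,0,0.06,0,0,0,-1],[0,0,0.06,0,0,0,-1],[0,0,0.03,0,0,0,-1],[0,0,0,0,0,0,-1]]'
python3 -c "
from h import *
d([.558,.108,.187],1.621)"
python3 -m pendant '[[0,0,0.03,0,0,0,-1],[0,0,0.03,0,0,0,-1],[0,0,0.03,0,0,0,-1],[0,0,0.03,0,0,0,-1],[0,0,0.016,0,0,0,-1],[0,0,0,0,0,0,-1],[0,0,0,0,0,0,-1]]'
python3 -c "
from h import *
d([.558,.108,.187],1.621)
c=shot('scene','s4'); im=c['pixels'][130:250,310:450,::-1]; t=shot('top','t4')['pixels'][150:225,235:311,::-1]
f=lambda i,s:cv2.resize(i,None,fx=s,fy=s,interpolation=cv2.INTER_CUBIC)
cv2.imwrite('pics/c4.png',f(im,5))
"
```

```text
t: 6.68
tool_pos: [0.557, 0.1073, 0.2264]
orientation: [0.688, 0.725, -0.002, -0.002]
force: [-0.2, 0.3, -1.0]
opening: 0.0196
grasp_force: 58.8
t 6.68 pos [0.557  0.1073 0.2264] yaw 1.6233 z [-0.005 -0.    -1.   ] F [-0.23  0.25 -0.95] op 0.019618499578552853 gf 58.79091739654541
shift frac [0.0023 0.0041 0.1313] |rows| 0.9454134954939009 turnz frac 0.0007
t: 7.27
tool_pos: [0.5583, 0.1085, 0.1879]
orientation: [0.688, 0.726, -0.0, -0.0]
force: [-0.6, 0.5, -0.8]
opening: 0.0193
grasp_force: 58.7
t 7.27 pos [0.5583 0.1085 0.1879] yaw 1.6252 z [-0.001 -0.    -1.   ] F [-0.57  0.48 -0.79] op 0.019314161153794113 gf 58.727611899375916
shift frac [-0.0015 -0.0011  0.0032] |rows| 0.026287023036532024 turnz frac 0.0013
```

View pics/c4.png

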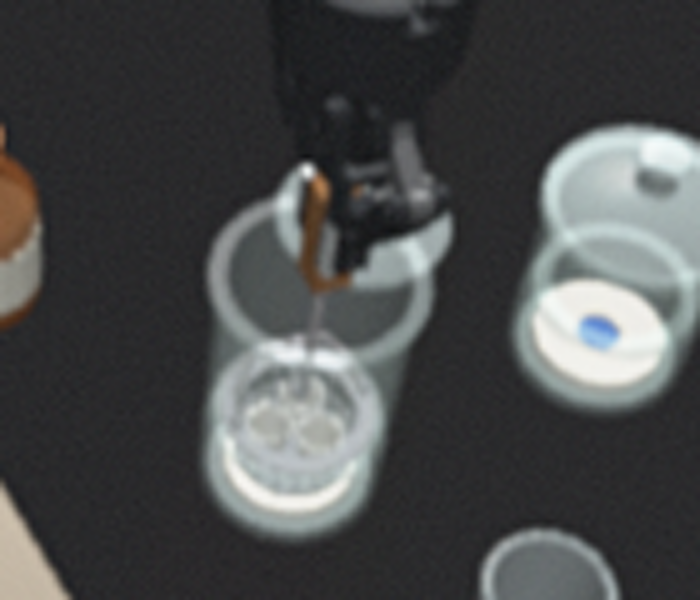

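The shaft stands in the jar just inside the bail bar (about 310,350 in the crop), and there is no contact. I'll move 17 mm toward world -x so the hook passes under the bar.

```bash
python3 -m pendant '[[0,-0.012,0.003,0,0,0,-1],[0,-0.012,0,0,0,0,-1],[0,-0.012,0,0,0,0,-1],[0,-0.012,0,0,0,0,-1],[0,-0.008,0,0,0,0,-1],[0,0,0,0,0,0,-1],[0,0,0,0,0,0,-1],[0,0,0,0,0,0,-1]]'
python3 -c "
from h import *
d([.5415,.108,.1985],1.621)
"
python3 -m pendant '[[0,0,-0.01,0,0,0,-1],[0,0,-0.01,0,0,0,-1],[0,0,-0.01,0,0,0,-1],[0,0,-0.008,0,0,0,-1],[0,0,0,0,0,0,-1],[0,0,0,0,0,0,-1]]'
python3 -c "
from h import *
d([.5415,.108,.2],1.621)
"
```

```text
t: 8.03
tool_pos: [0.5418, 0.1075, 0.1876]
orientation: [0.688, 0.726, 0.0, 0.0]
force: [-1.1, -0.7, -2.0]
opening: 0.0197
grasp_force: 58.7
t 8.03 pos [0.5418 0.1075 0.1876] yaw 1.625 z [ 0.  0. -1.] F [-1.11 -0.71 -1.97] op 0.019652328116791084 gf 58.68973195552826
shift frac [ 0.0017 -0.0008 -0.0364] |rows| 0.2619474749035282 turnz frac 0.0013
t: 8.53
tool_pos: [0.5419, 0.1075, 0.1992]
orientation: [0.688, 0.726, 0.0, 0.0]
force: [-0.5, -0.6, -1.8]
opening: 0.0193
grasp_force: 58.7
t 8.53 pos [0.5419 0.1075 0.1992] yaw 1.625 z [ 0.001  0.    -1.   ] F [-0.52 -0.61 -1.76] op 0.019267302234689983 gf 58.68896842002869
shift frac [ 0.0018 -0.0013 -0.0025] |rows| 0.024105676378930966 turnz frac 0.0013
```

```bash
python3 -m pendant '[[0,0.007,-0.007,0,0,0,-1],[0,0.007,-0.006,0,0,0,-1],[0,0.008,-0.005,0,0,0,-1],[0,0.008,-0.004,0,0,0,-1],[0,0.008,-0.003,0,0,0,-1],[0,0.008,-0.003,0,0,0,-1],[0,0.009,-0.001,0,0,0,-1],[0,0.008,0,0,0,0,-1]]'
python3 -m pendant '[[0,0,0,0,0,0,-1],[0,0,-0.006,0,0,0,-1],[0,0,-0.006,0,0,0,-1],[0,0,-0.006,0,0,0,-1],[0,0,0,0,0,0,-1],[0,0,0,0,0,0,-1]]'
python3 -c "
from h import *
d([.5605,.108,.2],1.621)
c=shot('scene','s5'); im=c['pixels'][130:250,310:450,::-1]
cv2.imwrite('pics/c5.png',cv2.resize(im,None,fx=5,fy=5,interpolation=cv2.INTER_CUBIC))
"
```

```text
t: 9.2
tool_pos: [0.561, 0.1085, 0.2077]
orientation: [0.688, 0.726, 0.0, 0.0]
force: [-0.3, -0.5, -1.5]
opening: 0.0191
grasp_force: 58.7
t: 9.7
tool_pos: [0.5605, 0.1085, 0.213]
orientation: [0.688, 0.726, 0.0, -0.0]
force: [-0.4, 1.2, -3.2]
opening: 0.0196
grasp_force: 58.6
t 9.7 pos [0.5605 0.1085 0.213 ] yaw 1.6251 z [-0.  0. -1.] F [-0.35  1.2  -3.17] op 0.019562621356314654 gf 58.57402145862579
shift frac [-0.0018 -0.0001  0.0433] |rows| 0.3118774560905734 turnz frac 0.0013
```

View pics/c5.png

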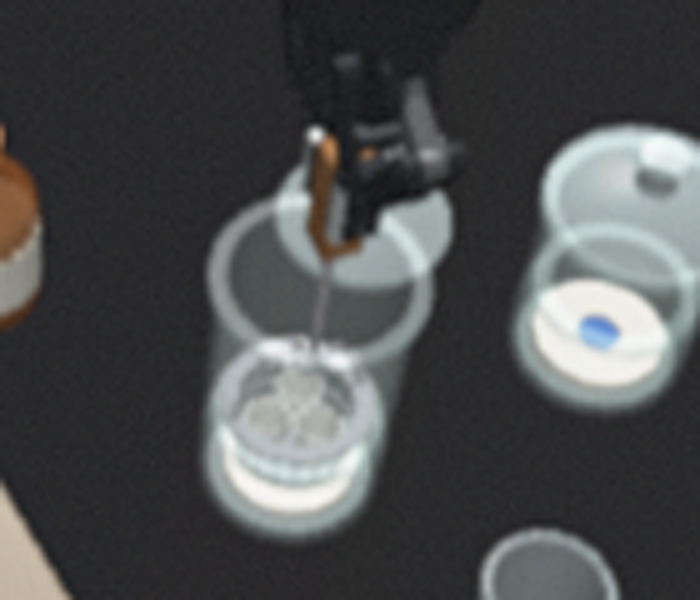

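The basket rim is now clear of the ledge and hanging on the hook (shaft at 320,310 in the crop), and the downward force has grown. I'll lift it slowly, straight up.

```bash
python3 -m pendant '[[0,0,-0.01,0,0,0,-1],[0,0,-0.02,0,0,0,-1],[0,0,-0.03,0,0,0,-1],[0,0,-0.03,0,0,0,-1],[0,0,-0.03,0,0,0,-1],[0,0,-0.03,0,0,0,-1],[0,0,-0.03,0,0,0,-1],[0,0,-0.03,0,0,0,-1]]'
python3 -m pendant '[[0,0,-0.03,0,0,0,-1],[0,0,-0.03,0,0,0,-1],[0,0,-0.04,0,0,0,-1],[0,0,-0.04,0,0,0,-1],[0,0,-0.04,0,0,0,-1],[0,0,-0.04,0,0,0,-1],[0,0,-0.04,0,0,0,-1],[0,0,-0.03,0,0,0,-1]]'
python3 -m pendant '[[0,0,-0.03,0,0,0,-1],[0,0,-0.015,0,0,0,-1],[0,0,0,0,0,0,-1],[0,0,0,0,0,0,-1],[0,0,0,0,0,0,-1],[0,0,0,0,0,0,-1]]'
python3 -c "
from h import *
d([.596,-.09,.38],1.621)
c=shot('scene','s6'); im=c['pixels'][80:230,290:450,::-1]
cv2.imwrite('pics/c6.png',cv2.resize(im,None,fx=4,fy=4,interpolation=cv2.INTER_CUBIC))
P=cloud(c);q=P[(c['z_map']>0)&(np.hypot(P[...,0]-.5535,P[...,1]-.1085)<.043)&(P[...,2]>.166)&(P[...,2]<.216)]; print(len(q),q.min(0),q.max(0),np.median(q,0))
"
```

```text
t: 10.42
tool_pos: [0.5607, 0.1085, 0.2774]
orientation: [0.688, 0.726, 0.0, 0.0]
force: [0.1, 0.3, -2.9]
opening: 0.0195
grasp_force: 58.6
t: 11.08
tool_pos: [0.5609, 0.1085, 0.3651]
orientation: [0.688, 0.726, 0.001, 0.001]
force: [0.1, -0.4, -2.4]
opening: 0.0194
grasp_force: 58.6
t: 11.58
tool_pos: [0.5603, 0.1085, 0.3754]
orientation: [0.688, 0.726, -0.001, -0.001]
force: [0.4, -0.8, -3.1]
opening: 0.0192
grasp_force: 58.6
t 11.58 pos [0.5603 0.1085 0.3754] yaw 1.6251 z [-0.002 -0.    -1.   ] F [ 0.36 -0.76 -3.09] op 0.019178093621439022 gf 58.58452498912811
shift frac [-0.6672  0.0829 -0.0156] |rows| 4.838187796618367 turnz frac 0.0013
375 [0.52092899 0.0794567  0.18725377] [0.58047822 0.13713874 0.21596086] [0.55478713 0.10709286 0.20408417]
```

View pics/c6.png

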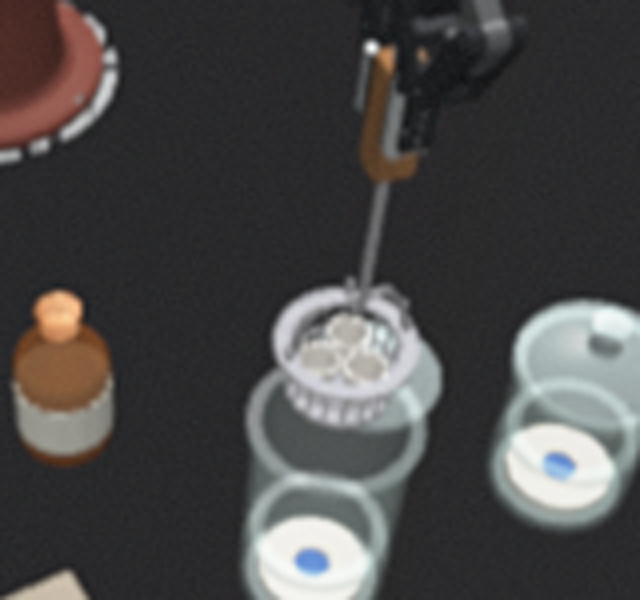

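The basket hangs upright above the rim (345,345 in the crop) with its crucibles in place. I'll carry it smoothly to the plate.

```bash
python3 -m pendant '[[-0.01,0.0016,0,0,0,0,-1],[-0.02,0.003,0,0,0,0,-1],[-0.03,0.005,0,0,0,0,-1],[-0.04,0.006,0,0,0,0,-1],[-0.05,0.008,0,0,0,0,-1],[-0.05,0.008,0,0,0,0,-1],[-0.05,0.008,0,0,0,0,-1],[-0.05,0.008,0,0,0,0,-1]]'
python3 -m pendant '[[-0.05,0.008,0,0,0,0,-1],[-0.05,0.008,0,0,0,0,-1],[-0.05,0.008,0,0,0,0,-1],[-0.05,0.008,0,0,0,0,-1],[-0.05,0.008,0,0,0,0,-1],[-0.04,0.007,0,0,0,0,-1],[-0.03,0.005,0,0,0,0,-1],[-0.02,0.003,0,0,0,0,-1]]'
python3 -m pendant '[[-0.015,0.002,0,0,0,0,-1],[-0.01,0.001,0,0,0,0,-1],[0,0,0,0,0,0,-1],[0,0,0,0,0,0,-1],[0,0,0,0,0,0,-1],[0,0,0,0,0,0,-1]]'
python3 -c "
from h import *
d([.603,-.090,.2026],1.621)
for n in('scene','top'):
    c=shot(n,n[0]+'7');P=cloud(c);q=P[(c['z_map']>0)&(np.hypot(P[...,0]-.597,P[...,1]+.09)<.06)&(P[...,2]>.16)&(P[...,2]<.24)]; f=q[(q[:,2]>.219)&(q[:,2]<.23)]
    print(n,len(q),q[:,2].min(),cv2.minEnclosingCircle((f[:,:2]*1000).astype(np.float32)), np.linalg.lstsq(np.c_[f[:,:2]-f[:,:2].mean(0),np.ones(len(f))],f[:,2],rcond=None)[0])
"
```

```text
t: 12.3
tool_pos: [0.58, 0.0174, 0.3765]
orientation: [0.688, 0.726, -0.0, 0.0]
force: [0.1, 0.3, -3.3]
opening: 0.0192
grasp_force: 58.6
t: 12.97
tool_pos: [0.602, -0.0829, 0.3763]
orientation: [0.688, 0.726, -0.0, -0.0]
force: [-0.4, -0.3, -2.5]
opening: 0.019
grasp_force: 58.6
t: 13.47
tool_pos: [0.603, -0.0885, 0.3766]
orientation: [0.687, 0.726, 0.0, 0.0]
force: [0.3, -0.9, -3.0]
opening: 0.0195
grasp_force: 58.6
t 13.47 pos [ 0.603  -0.0885  0.3766] yaw 1.6258 z [ 0.  0. -1.] F [ 0.3  -0.9  -2.95] op 0.019507277367818217 gf 58.587806224823
shift frac [-5.2e-03 -5.0e-04  5.8e-01] |rows| 4.1730628715247855 turnz frac 0.0015
scene 920 0.18891029894347555 ((593.9307861328125, -88.3412094116211), 38.6843147277832) [ 0.01353864 -0.00344982  0.22570797]Traceback (most recent call last):
  File "<string>", line 6, in <module>
    print(n,len(q),q[:,2].min(),cv2.minEnclosingCircle((f[:,:2]*1000).astype(np.float32)), np.linalg.lstsq(np.c_[f[:,:2]-f[:,:2].mean(0),np.ones(len(f))],f[:,2],rcond=None)[0])
                   ~~~~~~~~~~^^
    return umr_minimum(a, axis, None, out, keepdims, initial, where)
ValueError: zero-size array to reduction operation minimum which has no identity
```

```bash
python3 -m pendant '[[0,0,0.02,0,0,0,-1],[0,0,0.04,0,0,0,-1],[0,0,0.06,0,0,0,-1],[0,0,0.06,0,0,0,-1],[0,0,0.06,0,0,0,-1],[0,0,0.06,0,0,0,-1],[0,0,0.06,0,0,0,-1],[0,0,0.06,0,0,0,-1]]'
python3 -m pendant '[[0,0,0.05,0,0,0,-1],[0,0,0.03,0,0,0,-1],[0,0,0.02,0,0,0,-1],[0,0,0.01,0,0,0,-1],[0,0,0.006,0,0,0,-1],[0,0,0.006,0,0,0,-1],[0,0,0,0,0,0,-1],[0,0,0,0,0,0,-1]]'
python3 -c "
from h import *
d([.603,-.090,.2026],1.621)
"
```

```text
t: 14.23
tool_pos: [0.6024, -0.0888, 0.248]
orientation: [0.688, 0.726, -0.0, -0.001]
force: [0.3, 0.3, -3.2]
opening: 0.0194
grasp_force: 58.6
t: 14.9
tool_pos: [0.6035, -0.0891, 0.2149]
orientation: [0.688, 0.726, 0.0, 0.001]
force: [-0.6, 0.4, -2.5]
opening: 0.0193
grasp_force: 58.6
t 14.9 pos [ 0.6035 -0.0891  0.2149] yaw 1.6251 z [ 0.002 -0.    -1.   ] F [-0.62  0.37 -2.5 ] op 0.01934630438814038 gf 58.606751561164856
shift frac [-0.003  -0.0019  0.0409] |rows| 0.2951532298792459 turnz frac 0.0013
```

```bash
python3 -m pendant '[[0,0,0.005,0,0,0,-1],[0,0,0.005,0,0,0,-1],[0,0,0.005,0,0,0,-1],[0,0,0.005,0,0,0,-1],[0,0,0.005,0,0,0,-1],[0,0,0.004,0,0,0,-1],[0,0,0.004,0,0,0,-1],[0,0,0.004,0,0,0,-1]]'
python3 -m pendant '[[0,0,0.004,0,0,0,-1],[0,0,0.004,0,0,0,-1],[0,0,0.004,0,0,0,-1],[0,0,0,0,0,0,-1],[0,0,0,0,0,0,-1],[0,0,0,0,0,0,-1]]'
python3 -c "
from h import *
d([.603,-.090,.2026],1.621)
c=shot('scene','s8');P=cloud(c);q=P[(c['z_map']>0)&(np.hypot(P[...,0]-.597,P[...,1]+.09)<.06)]
f=q[(q[:,2]>.046)&(q[:,2]<.058)]; print(cv2.minEnclosingCircle((f[:,:2]*1000).astype(np.float32)),np.median(f[:,2]))
b=q[(q[:,2]>.062)&(q[:,2]<.095)]; i=np.argsort(b[:,2]); print(b[i][::6].round(3).tolist())
"
```

```text
t: 15.57
tool_pos: [0.6031, -0.089, 0.2027]
orientation: [0.688, 0.726, -0.0, 0.0]
force: [0.2, 0.2, -1.9]
opening: 0.0195
grasp_force: 58.6
t: 16.07
tool_pos: [0.6031, -0.089, 0.1994]
orientation: [0.688, 0.726, 0.0, 0.0]
force: [-0.8, -0.0, -1.5]
opening: 0.0193
grasp_force: 58.7
t 16.07 pos [ 0.6031 -0.089   0.1994] yaw 1.625 z [ 0. -0. -1.] F [-0.84 -0.03 -1.45] op 0.01927267101005678 gf 58.65504026412964
shift frac [-0.0033 -0.0006 -0.0108] |rows| 0.0811028436461945 turnz frac 0.0013
((593.713134765625, -88.86357879638672), 38.7077751159668) 0.05259004903761888
[[0.596, -0.056, 0.062], [0.598, -0.117, 0.071], [0.595, -0.062, 0.077], [0.597, -0.114, 0.081], [0.599, -0.091, 0.083], [0.598, -0.109, 0.086], [0.599, -0.079, 0.087], [0.598, -0.095, 0.088], [0.596, -0.073, 0.089], [0.599, -0.104, 0.09], [0.59, -0.091, 0.091]]
```

The basket is down and level at (0.594,-0.089). I'll lower the hook out from under the bar, then back the rod out along +x below the bar's fallen height.

```bash
python3 -m pendant '[[0,0,0.01,0,0,0,-1],[0,0,0.01,0,0,0,-1],[0,0,0.01,0,0,0,-1],[0,0,0.01,0,0,0,-1],[0,0,0.01,0,0,0,-1],[0,0,0.01,0,0,0,-1],[0,0,0,0,0,0,-1],[0,0,0,0,0,0,-1]]'
python3 -c "
from h import *
d([.603,-.090,.181],1.621)
"
python3 -m pendant '[[0,0.01,0,0,0,0,-1],[0,0.015,0,0,0,0,-1],[0,0.015,0,0,0,0,-1],[0,0.015,0,0,0,0,-1],[0,0.015,0,0,0,0,-1],[0,0.015,0,0,0,0,-1],[0,0,0,0,0,0,-1],[0,0,0,0,0,0,-1]]'
python3 -c "
from h import *
d([.603,-.090,.2026],1.621)
c=shot('scene','s9');P=cloud(c);q=P[(c['z_map']>0)&(np.hypot(P[...,0]-.597,P[...,1]+.09)<.06)]
f=q[(q[:,2]>.046)&(q[:,2]<.058)]; print(cv2.minEnclosingCircle((f[:,:2]*1000).astype(np.float32)),np.median(f[:,2]))
im=c['pixels'][180:300,240:360,::-1]
cv2.imwrite('pics/c9.png',cv2.resize(im,None,fx=5,fy=5,interpolation=cv2.INTER_CUBIC))
"
```

```text
t: 16.78
tool_pos: [0.6028, -0.0889, 0.1808]
orientation: [0.688, 0.726, -0.0, -0.0]
force: [0.2, -0.6, -1.9]
opening: 0.0195
grasp_force: 58.8
t 16.78 pos [ 0.6028 -0.0889  0.1808] yaw 1.6251 z [-0.001  0.    -1.   ] F [ 0.21 -0.55 -1.94] op 0.0194587487747032 gf 58.75390291213989
shift frac [-0.0036  0.0003 -0.0007] |rows| 0.026443944341430013 turnz frac 0.0013
t: 17.45
tool_pos: [0.6287, -0.0876, 0.1811]
orientation: [0.688, 0.726, -0.0, -0.0]
force: [-0.3, 0.6, -1.4]
opening: 0.0194
grasp_force: 58.8
t 17.45 pos [ 0.6287 -0.0876  0.1811] yaw 1.6252 z [-0.  0. -1.] F [-0.34  0.64 -1.37] op 0.01939317383802002 gf 58.814241886138916
shift frac [-0.0034 -0.0861 -0.0717] |rows| 0.8067234610121921 turnz frac 0.0013
((593.9312133789062, -88.48582458496094), 38.32617950439453) 0.0525497685789979
```

View pics/c9.png

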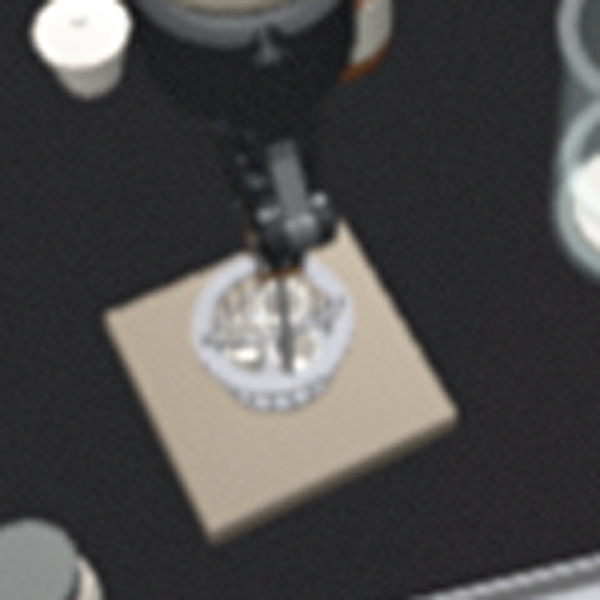

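The basket stands inside the plate edges (275,330 in the crop), with the shaft near its far edge (288,365). I'll continue outward 21 mm before lifting.

```bash
python3 -m pendant '[[0,0.015,0,0,0,0,-1],[0,0.015,0,0,0,0,-1],[0,0.015,0,0,0,0,-1],[0,0.015,0,0,0,0,-1],[0,0.01,0,0,0,0,-1],[0,0,0,0,0,0,-1],[0,0,-0.01,0,0,0,-1],[0,0,-0.02,0,0,0,-1]]'
python3 -c "
from h import *
d([.65,-.09,.32],1.621)
c=shot('scene','s10');P=cloud(c);q=P[(c['z_map']>0)&(np.hypot(P[...,0]-.597,P[...,1]+.09)<.06)]
f=q[(q[:,2]>.046)&(q[:,2]<.058)]; print(cv2.minEnclosingCircle((f[:,:2]*1000).astype(np.float32)),np.median(f[:,2]))
b=q[(q[:,2]>.06)&(q[:,2]<.1)&(q[:,0]<.64)]; i=np.argsort(b[:,2]); print(len(b),b[i][::6].round(3).tolist())
"
```

```text
t: 18.17
tool_pos: [0.6488, -0.0863, 0.1894]
orientation: [0.688, 0.726, -0.001, -0.001]
force: [0.0, 0.1, -2.1]
opening: 0.0191
grasp_force: 59.0
t 18.17 pos [ 0.6488 -0.0863  0.1894] yaw 1.625 z [-0.002  0.    -1.   ] F [ 0.03  0.05 -2.12] op 0.019104822586483803 gf 58.961936831474304
shift frac [-0.0122  0.0022 -0.4355] |rows| 3.134316926497289 turnz frac 0.0013
((593.7260131835938, -88.797119140625), 38.30659103393555) 0.05264417310164976
59 [[0.591, -0.057, 0.06], [0.595, -0.058, 0.062], [0.606, -0.06, 0.068], [0.608, -0.112, 0.072], [0.609, -0.063, 0.074], [0.616, -0.074, 0.078], [0.615, -0.101, 0.078], [0.616, -0.088, 0.079], [0.632, -0.086, 0.08], [0.616, -0.09, 0.08]]
```

The rod is free, and the bail has fallen to +x with its bar at x≈0.616, clear of the hook at 0.635. I'll lift, turn back to the stand's axes and return.

```bash
python3 -m pendant '[[0,0,-0.05,0,0,0,-1],[0,0,-0.09,0,0,0,-1],[0,0,-0.09,0,0,0.02,-1],[0,0,-0.09,0,0,0.038,-1],[0,0,-0.08,0,0,0.038,-1],[0,0,-0.05,0,0,0.038,-1],[0,0,0,0,0,0.038,-1],[0,0,0,0,0,0.038,-1]]'
python3 -m pendant '[[0,0,0,0,0,0.038,-1],[0,0,0,0,0,0.038,-1],[0,0,0,0,0,0.038,-1],[0,0,0,0,0,0.038,-1],[0,0,0,0,0,0.038,-1],[0,0,0,0,0,0.038,-1],[0,0,0,0,0,0.038,-1],[0,0,0,0,0,0.038,-1]]'
python3 -m pendant '[[0,0,0,0,0,0.038,-1],[0,0,0,0,0,0,-1]]'
python3 -c "
from h import *
d([.424,-.3055,.33],-.1404)
"
```

```text
t: 18.88
tool_pos: [0.6502, -0.0866, 0.3296]
orientation: [0.887, 0.462, 0.002, 0.002]
force: [0.0, -0.1, -1.8]
opening: 0.0194
grasp_force: 58.9
t: 19.55
tool_pos: [0.6494, -0.0865, 0.3269]
orientation: [1.0, 0.002, 0.001, 0.0]
force: [0.1, -0.3, -1.2]
opening: 0.0192
grasp_force: 58.9
t: 19.72
tool_pos: [0.6495, -0.0865, 0.3268]
orientation: [0.998, -0.056, 0.001, 0.0]
force: [-0.4, 0.5, -1.1]
opening: 0.0194
grasp_force: 58.9
t 19.72 pos [ 0.6495 -0.0865  0.3268] yaw -0.1111 z [ 0.001 -0.    -1.   ] F [-0.36  0.45 -1.11] op 0.019355755788805943 gf 58.878586292266846
shift frac [-0.666   0.8088 -0.0114] |rows| 7.537756703044549 turnz frac 0.0093
```

```bash
python3 -m pendant '[[0,0,0,0,0,0.0093,-1],[-0.04,0.05,0,0,0,0,-1],[-0.07,0.09,0,0,0,0,-1],[-0.07,0.09,0,0,0,0,-1],[-0.07,0.09,0,0,0,0,-1],[-0.07,0.09,0,0,0,0,-1],[-0.07,0.09,0,0,0,0,-1],[-0.07,0.09,0,0,0,0,-1]]'
python3 -m pendant '[[-0.07,0.09,0,0,0,0,-1],[-0.07,0.09,0,0,0,0,-1],[-0.042,0.058,0,0,0,0,-1],[0,0,0,0,0,0,-1],[0,0,0,0,0,0,-1],[0,0,0,0,0,0,-1]]'
python3 -c "
from h import *
d([.424,-.3055,.16],-.1404)
c=shot('scene','s11');P=cloud(c);o=status.state()['tool_pos'];q=P[(c['z_map']>0)&(np.hypot(P[...,0]-o[0],P[...,1]-o[1])<.03)&(P[...,2]<o[2]-.03)&(P[...,2]>.19)]
i=np.argsort(q[:,2]);print(q[i][::8].round(4).tolist(),q[:,2].min())
"
```

```text
t: 20.38
tool_pos: [0.4871, -0.2435, 0.3265]
orientation: [0.998, -0.067, 0.001, 0.0]
force: [0.4, -0.6, -1.7]
opening: 0.0194
grasp_force: 59.0
t: 20.88
tool_pos: [0.4248, -0.3056, 0.3259]
orientation: [0.998, -0.068, 0.001, 0.0]
force: [-0.2, -0.2, -1.6]
opening: 0.0194
grasp_force: 59.0
t 20.88 pos [ 0.4248 -0.3056  0.3259] yaw -0.1367 z [ 0.001 -0.    -1.   ] F [-0.16 -0.18 -1.56] op 0.019416607264106624 gf 58.969688415527344
shift frac [-0.0033  0.      0.5531] |rows| 3.979164570189558 turnz frac 0.0012
[[0.4248, -0.3022, 0.2034], [0.4258, -0.301, 0.2074], [0.4245, -0.3064, 0.2109], [0.4246, -0.2898, 0.2161], [0.4266, -0.3029, 0.222], [0.4256, -0.3043, 0.2309], [0.4283, -0.3036, 0.2398], [0.4265, -0.3033, 0.2471], [0.4269, -0.3024, 0.2563], [0.4242, -0.3023, 0.2625], [0.4263, -0.3036, 0.2708], [0.4245, -0.307, 0.2786], [0.4263, -0.3021, 0.2875]] 0.20342260823424052
```

```bash
python3 -m pendant '[[0,0,0.06,0,0,0.001,-1],[0,0,0.1,0,0,0,-1],[0,0,0.1,0,0,0,-1],[0,0,0.1,0,0,0,-1],[0,0,0.1,0,0,0,-1],[0,0,0.07,0,0,0,-1],[0,0,0.036,0,0,0,-1],[0,0,0,0,0,0,-1]]'
python3 -c "
from h import *
d([.5109,-.3177,.156],-.1404)
c=shot('wrist','w12')
cv2.imwrite('pics/w12.png',cv2.resize(c['pixels'][60:360,170:490,::-1],None,fx=2,fy=2))
"
```

```text
t: 21.6
tool_pos: [0.4237, -0.3038, 0.1522]
orientation: [0.998, -0.07, -0.002, -0.002]
force: [-0.2, 0.9, -1.0]
opening: 0.0191
grasp_force: 59.0
t 21.6 pos [ 0.4237 -0.3038  0.1522] yaw -0.1393 z [-0.004  0.004 -1.   ] F [-0.24  0.91 -0.97] op 0.019148012461716563 gf 59.00208234786987
shift frac [ 0.2941  0.0056 -0.0141] |rows| 2.1188411036085317 turnz frac 0.0004
```

View pics/w12.png

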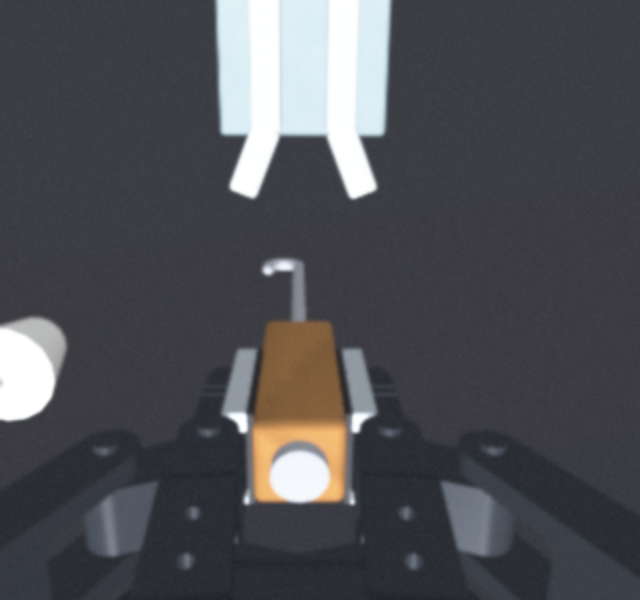

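The rod (300,340) lines up with the slot (304,130). I'll raise it 4 mm, slide in, then settle onto the prongs.

```bash
python3 -m pendant '[[0,0,-0.01,0,0,0,-1],[0,0,0,0,0,0,-1],[0,0,0,0,0,0,-1],[0.02,0,0,0,0,0,-1],[0.03,0,0,0,0,0,-1],[0.03,0,0,0,0,0,-1],[0.03,0,0,0,0,0,-1],[0.03,0,0,0,0,0,-1]]'
python3 -c "
from h import *
d([.5109,-.3177,.156],-.1404)"
```

```text
t: 22.32
tool_pos: [0.4672, -0.312, 0.1584]
orientation: [0.998, -0.071, 0.0, -0.0]
force: [0.0, 0.1, -2.1]
opening: 0.0193
grasp_force: 59.0
t 22.32 pos [ 0.4672 -0.312   0.1584] yaw -0.1413 z [ 0.  0. -1.] F [ 0.04  0.06 -2.12] op 0.01926172066237157 gf 59.007033705711365
shift frac [ 0.1469 -0.0017  0.0079] |rows| 1.058147090497744 turnz frac -0.0003
```

```bash
python3 -m pendant '[[0.03,0,0,0,0,0,-1],[0.03,0,0,0,0,0,-1],[0.03,0,0,0,0,0,-1],[0.03,0,0,0,0,0,-1],[0.025,0,0,0,0,0,-1],[0,0,0.008,0,0,0,-1],[0,0,0.008,0,0,0,-1],[0,0,0,0,0,0,-1]]'
python3 -m pendant '[[0,0,0.005,0,0,0,-1],[0,0,0.004,0,0,0,-1],[0,0,0,0,0,0,-1],[0,0,0,0,0,0,-1]]'
python3 -c "
from h import *
d([.5109,-.3177,.1508],-.1404)"
```

```text
t: 22.98
tool_pos: [0.5085, -0.3176, 0.1526]
orientation: [0.997, -0.071, -0.001, -0.0]
force: [-0.8, 0.3, -1.9]
opening: 0.0193
grasp_force: 59.0
t: 23.32
tool_pos: [0.5089, -0.318, 0.1509]
orientation: [0.997, -0.071, 0.0, 0.0]
force: [-0.2, -0.3, -1.7]
opening: 0.0194
grasp_force: 59.2
t 23.32 pos [ 0.5089 -0.318   0.1509] yaw -0.1417 z [ 0. -0. -1.] F [-0.16 -0.34 -1.66] op 0.019421408181475953 gf 59.23841178417206
shift frac [ 0.0064 -0.0019  0.0005] |rows| 0.04819805472752156 turnz frac -0.0004
```

```bash
python3 -m pendant '[[0,0,0.003,0,0,0,-1],[0,0,0,0,0,0,-1],[0,0,0,0,0,0,-0.3],[0,0,0,0,0,0,0],[0,0,0,0,0,0,0.5],[0,0,0,0,0,0,1],[0,0,0,0,0,0,1],[0,0,0,0,0,0,1]]'
python3 -m pendant '[[0,0,0,0,0,0,1],[0,0,0,0,0,0,1],[0,0,0,0,0,0,1],[0,0,-0.03,0,0,0,1],[0,0,-0.07,0,0,0,1],[0,0,-0.09,0,0,0,1],[0,0,-0.09,0,0,0,1],[0,0,-0.09,0,0,0,1]]'
python3 -m pendant '[[0,0,-0.05,0,0,0,1],[-0.1,0,0,0,0,0,1],[-0.1,0,0,0,0,0,1],[-0.1,0,0,0,0,0,1],[0,0,0,0,0,0,1],[0,0,0,0,0,0,1]]'
python3 -c "
from h import *
d([.5109,-.3177,.1508],-.1404)
for n in('top','scene'):
    c=shot(n,n[0]+'20');P=cloud(c);ok=c['z_map']>0
    q=P[ok&(P[...,2]>.186)&(P[...,2]<.197)&(np.hypot(P[...,0]-.511,P[...,1]+.3163)<.04)]
    if len(q):print(n,'handle top',q.min(0),q.max(0),q.mean(0))
    q=P[ok&(P[...,2]>.046)&(P[...,2]<.058)&(np.hypot(P[...,0]-.597,P[...,1]+.09)<.06)]; print('flange',cv2.minEnclosingCircle((q[:,:2]*1000).astype(np.float32)),np.median(q[:,2]))
"
```

```text
t: 23.98
tool_pos: [0.5091, -0.3179, 0.1499]
orientation: [0.998, -0.071, -0.0, -0.0]
force: [0.2, -0.8, 1.0]
opening: 0.0849
grasp_force: 0.0
t: 24.65
tool_pos: [0.509, -0.3179, 0.2629]
orientation: [0.997, -0.071, 0.0, 0.0]
force: [0.6, 0.4, 0.3]
opening: 0.0855
grasp_force: 0.0
t: 25.15
tool_pos: [0.4192, -0.3052, 0.2762]
orientation: [0.997, -0.071, 0.0, 0.0]
force: [0.3, -0.7, -0.6]
opening: 0.0856
grasp_force: 0.0
t 25.15 pos [ 0.4192 -0.3052  0.2762] yaw -0.1427 z [ 0.001 -0.    -1.   ] F [ 0.27 -0.73 -0.63] op 0.085596804854884 gf 0.0
shift frac [ 0.3081 -0.0023  0.4181] |rows| 3.7366103088931086 turnz frac -0.0007
top handle top [ 0.4975075  -0.32925647  0.18619988] [ 0.51893763 -0.30766228  0.19636395] [ 0.50789109 -0.31676348  0.19126086]
flange ((593.3828735351562, -89.64278411865234), 38.49801254272461) 0.052335084656165876
scene handle top [ 0.49857155 -0.32743595  0.18623088] [ 0.52131003 -0.30678831  0.19631489] [ 0.51081322 -0.316026    0.19119947]
flange ((593.2501220703125, -88.61128234863281), 38.58799362182617) 0.05257480028339567
```

View pics/s20.png

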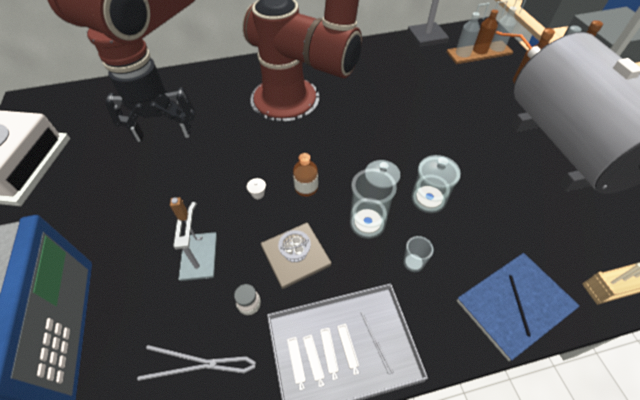

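The rod hangs upright in the fork (180,210), the basket stands level on the plate (295,247), and nothing else has moved. The arm is clear, so I'll hand in.

```bash
python3 -c "
from h import *
print(job.hand_in())"
```

```text
the job is handed in; nothing more can be done
None
```

The job is handed in, with no verdict returned: on the last camera check the basket stood level about 4 mm from the plate's centre, the rod hung upright and released in its fork, nothing else looked moved, and it took about 25 s.

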